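# Unhook the square specimen cutter from the barbed drying stand

## Task

Two washed soil specimen cutters hang on the drying stand, one on each barbed hook. Take the square one off its hook (raise it, tilt it and back it out over the upturned barb, without forcing it) and set it down gently on the glass plate, wholly on the plate, handle upward, and let go. Leave the round ring cutter hanging where it is.

Things in the scene. Friction and masses are not known exactly. Their poses are not given: they have to be found in the camera images.
- square_cutter_centre (a point): Square specimen cutter (loose, about 0.2 kg): an open-ended square frame of bare aluminium, 58 x 58 mm outside, 50 x 50 mm bore, 54 mm long, with a wooden handle on top. This point: centre of the frame, 29 mm above its underside. y runs along the bore, z up the handle. It hangs upright on one arm of the stand (which one varies), the arm through the bore, the frame's top wall resting on the arm.
- square_cutter_handle (a point): Middle of the square cutter's plain wooden handle, 61 mm above the frame's centre along z: the place to grip. The handle is 18 x 18 mm in section with flats facing its x and y, 54 mm tall (27 mm above and below this point). Axes as for the frame. The frame hangs within 10 degrees of lined up with the arm.
- drying_stand: Drying stand, fixed: dark round foot (radius 45 mm), slim post 200 mm high, and two hooks of 8 mm square steel bar that leave the post in opposite directions along the stand's +y and -y. Each arm runs level, its centre line 190 mm up, for 97 mm, then bends 45 degrees up and runs straight, outward and upward, to its tip 153 mm from the post and 246 mm up. Origin: centre of the foot's underside, z up.
- bend_a (a point): Where the +y arm bends upward, on the bar's centre line, 97 mm out from the post. From here the straight end goes 56 mm out and 56 mm up to its tip, where a small 9 mm barb points back on the upper side. Axes as for the stand.
- bend_b (a point): The same point on the -y arm. On either arm the square frame, held level, is too long to pass the bend; tilted with its outer end 35 degrees up (handle leaning towards the post) it slides out along the upturned end, in the 45 degree direction, with about 10 mm to spare above and below when the bar is in the middle of the bore. It is clear of the tip 125 mm beyond the bend.
- ring_cutter_centre (a point): Round ring cutter (loose), a bystander: aluminium ring 64 mm outside, 56 mm inside, 28 mm long, with a thin steel rod and a round dark wooden knob on top (87 mm above this point). This point is the ring's centre. It hangs on the other arm of the stand and stays there.
- glass_plate: Pale green glass plate, 292 x 150 x 6 mm, lying fixed on the table, empty. Origin: centre of its underside; x along its 292 mm, y along its 150 mm, z up; its top is 6 mm above the origin.

How it is judged:
At the end, for the whole second after the job is handed in: The square cutter stands at rest on the glass plate, handle up (within 10 degrees), its centre within 125 mm (along) and 52 mm (across) of the plate's middle, let go; the round ring cutter still hangs within 40 mm of where it was (x of square_cutter_centre in the frame of glass_plate between -0.125 and 0.125 m and y of square_cutter_centre in the frame of glass_plate between -0.052 and 0.052 m and z of square_cutter_centre in the frame of glass_plate between 0.03 and 0.041 m and angle between square_cutter_centre's own z axis and vertical below 0.17 rad and linear speed of square_cutter below 0.02 m/s and distance of ring_cutter_centre from where it was at the start of the episode below 0.04 m and height (world z) of ring_cutter_centre above 0.14 m); the robot touches nothing.
It fails at once if the square cutter is forced against the stand (more than 80 N) (contact force between square_cutter and drying_stand above 80 N).
It fails at once if the square cutter is dropped from a height: it falls free of the fingers faster than 0.6 m/s (about 2 cm) (linear speed of square_cutter above 0.6 m/s and contact force between square_cutter and the fingers below 0.1 N).
It fails at once if the round ring cutter is taken or knocked off its hook (height (world z) of ring_cutter_centre below 0.11 m).
It also fails if it takes over 42 s, if anything falls off the work surface, if the arm or the gripper's body presses on something with over 40 N, if the wrist force passes 120 N, or if a joint passes its speed limit or range.

## Robot

A 7-joint arm with a two-finger parallel gripper is mounted at the origin on a cart in front of the work surface, level with it; the furniture and walls round the work are solid. World frame = base frame: x ahead of the robot, y to its left, z up, the work surface at z = 0. Lengths are in m, angles in rad, forces in N, time in s.
With the tool pointing down it reaches from about 0.4 to 0.85 m from the base axis. Payload 10.4 kg.
Tool frame: the origin (TCP) lies on the centre line of the jaws, within the pads' length; the fingertips stand r.tip_extent ahead of it and the grasp point (between the pads) lies 8 mm behind it (r.tip_extent is the distance from the TCP to the fingertips, in m); z points along the fingers, y is the direction in which the jaws open and shut (so a half turn about z gives the same grasp; the last joint's range is limited). The gripper opens to 87 mm and grips with 3 to 60 N. Pads are 19 mm wide; open, the fingers measure 117 mm over their backs; the gripper's body (75 mm by 190 mm) begins 51 mm behind the grasp point.
Start: joints at [1.151, 0.332, -0.065, 1.46, 0.022, 1.35, -0.088], TCP at [0.242, -0.576, 0.234] pointing down, gripper open.
Joint ranges: [-2.6, 2.6], [-0.5, 2.12], [-1.47, 1.34], [0.16, 2.42], [-1.27, 4.41], [0.06, 2.06], [-2.6, 2.6]. Speed limits (rad/s): [2.22, 2.22, 2.79, 2.79, 3.14, 3.14, 3.14].

## Interface

Orientations are given as a unit quaternion [x, y, z, w].
In Python, from bench import r gives the robot as it stands.
- The arm moves only by the shell command python3 -m jog 'ROWS' [FORCE]. ROWS is JSON, a list of rows, each a list of 7 numbers: the shift along the tool's x, y, z in cm, then the turn, a rotation vector about the tool's x, y, z in rad, then the opening, from -1 (shut) to 1 (fully open). In form: [[tx, ty, tz, wx, wy, wz, jaw], ...]. A call has 1 to 20 rows; each row shifts and turns the commanded pose from where the row before left it, along the tool's axes as they then stand; what a row does not reach is not made up. A row lasts 1/8 s, in which the tool goes at most 62.5 mm and 10.7 degrees, less where a joint would pass 70% of its speed; a pose out of reach is approached as far as the arm can. A call with a gripper value outside its range is refused whole. The fingers move at their own pace and stop on an object; FORCE is the grip in N (left out, the last holds). Time passes only in rows, so rows that do not move let the fingers close. It gives the time, the measured TCP pose, the force and the opening at its end, in the units of the state.
- r.read_state(): the state, without advancing time (a new reading comes with each control period).
- r.camera(name): name is "scene" or "top" or "wrist"; returns a dict with "frame" (384x512x3 uint8, red, green, blue), "fx", "fy", "cx", "cy" (pixels), "k1" (the pictures are not rectified: a ray, as slopes to the right and down, at radius r is drawn at 1 + k1 r^2 times it, then the intrinsics apply), "camera_from_world" (4x4, takes a point from world to camera coordinates). Camera axes: x right, y down, z forward; pixel columns grow to the right and rows downward; lengths in m; the calibration is good to about 2 mm. A picture is of the moment at which its call begins. There is no depth.
- r.close_job(): hands the job in, once; it reports no verdict.
Trained networks look in a picture, given as the dict that the camera call returned (one of the last four; its "shot" number tells which), for a name from the list of things; names that differ only in an ending like _2 or _b are one class to them, and where a whole thing is asked for, a point or a joint stands for the part that bears it (a point fixed in the world has none). Each returns a list of dicts, best first, with "score" (0 to 1); they miss things now and then, are a little off and sometimes report something else, mostly with a low value. They report only what shows in the picture. A call takes as long as a camera call.
- r.search_frame(picture, thing): "rect" ([left, top, right, bottom] in pixels, round what is visible of it).
The state is a dict: "time": time; "joint_positions": joint angles; "joint_vel": joint speeds; "joint_torque": joint torques, N m; "ee_pos": TCP position; "eef_rot": TCP orientation; "ft_force": force on the tool from outside, world axes, zero at the start; "torque": the same for the moment, N m; "width": finger opening in m.
Only numpy, scipy, OpenCV 4.12 (cv2) and the standard library are available. Lean on these libraries where they do the work, as an engineer would, in place of code of your own. Each camera call takes 0.05 s, during which the arm holds its last target.

## Working session

There is one attempt and no reset: what is moved stays moved. The work goes in short steps, Python scripts to look and compute and a shell command to move; the robot and the scene stay as the last step left them, time stands still between calls to the robot, and variables do not carry over. Pictures are saved under pics/ and viewed, and the job is handed in when it is done.

```bash
ls; mkdir -p pics; python3 - <<'E'
from bench import r
import cv2
print(r.read_state(), r.tip_extent)
for n in ["scene","top","wrist"]:
    p=r.camera(n); cv2.imwrite(f"pics/{n}0.png",p["frame"][:,:,::-1])
    print(n,p["fx"],p["fy"],p["cx"],p["cy"],p["k1"],p["camera_from_world"].round(4).tolist() if hasattr(p["camera_from_world"],'round') else p["camera_from_world"])
    for t in ["square_cutter_centre","square_cutter_handle","drying_stand","ring_cutter_centre","glass_plate","bend_a","bend_b"]:
        try: print(t,[(d["score"],d["rect"]) for d in r.search_frame(p,t)][:2])
        except Exception as e: print(t,e)
E
```

```text
pics
{'time': 0.0, 'joint_positions': array([ 1.15143621,  0.33287969, -0.06473256,  1.46090366,  0.02162215,
        1.3498537 , -0.08850431]), 'joint_vel': array([ 0.00116032,  0.00027389,  0.00094827, -0.00063187, -0.00016309,
        0.00102218, -0.00122306]), 'joint_torque': array([-1.25103801e-03, -6.23261118e+01,  2.41674646e-02, -3.89893878e+01,
       -6.14076946e-02,  3.99526872e-02,  1.55148332e-04]), 'ee_pos': array([ 0.24139706, -0.5761311 ,  0.2327671 ]), 'eef_rot': array([ 9.80381824e-01,  1.97106634e-01, -1.67017513e-04, -6.52881197e-04]), 'ft_force': array([ 0.62383183, -0.53448441, -0.6852422 ]), 'torque': array([-0.00964411,  0.03453932,  0.00289987]), 'width': 0.08669869197570888} 0.011
scene 474.2715329270144 474.2715329270144 257.14342628369064 195.455572227365 -0.057944397953946576 [[-0.8834, -0.4686, -0.0056, 0.3559], [-0.3225, 0.6165, -0.7183, 0.4028], [0.34, -0.6327, -0.6957, 0.9801], [0.0, 0.0, 0.0, 1.0]]
square_cutter_centre [(0.58, [182.8, 201.6, 218.5, 252.8])]
square_cutter_handle [(0.61, [181.4, 200.0, 217.1, 249.7])]
drying_stand [(0.59, [155.5, 165.5
[... 616 characters left out ...]
9, 183.3, 412.7, 271.7])]
drying_stand [(0.59, [99.2, 149.1, 252.1, 219.7])]
ring_cutter_centre [(0.63, [198.8, 183.4, 220.5, 211.1]), (0.62, [136.6, 159.7, 176.9, 195.6])]
glass_plate [(0.92, [277.0, 183.3, 414.2, 272.0])]
bend_a [(0.71, [99.2, 144.8, 254.8, 217.4])]
bend_b [(0.71, [99.2, 144.8, 254.8, 217.4])]
wrist 274.1523636120348 274.1523636120348 256.54887143565793 197.14689549701012 -0.05241336806824553 [[0.3863, -0.9224, -0.0004, -0.6239], [-0.8898, -0.3727, 0.2633, -0.0319], [-0.243, -0.1014, -0.9647, 0.3902], [0.0, 0.0, 0.0, 1.0]]
square_cutter_centre []
square_cutter_handle []
drying_stand []
ring_cutter_centre []
glass_plate [(0.88, [98.8, 0.0, 337.6, 50.4])]
bend_a []
bend_b []
```

```bash
python3 - <<'E'
import cv2
a=cv2.imread("pics/scene0.png")[140:290,140:350]; cv2.imwrite("pics/scene0c.png",cv2.resize(a,None,fx=3.8,fy=3.8,interpolation=2))
a=cv2.imread("pics/top0.png")[130:285,90:290]; cv2.imwrite("pics/top0c.png",cv2.resize(a,None,fx=3.8,fy=3.8,interpolation=2))
E
```

```text
(no output)
```

View pics/scene0.png

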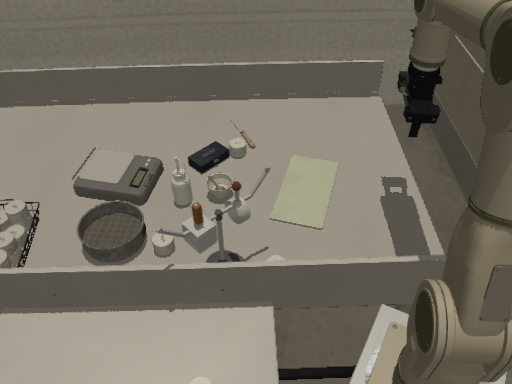

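View pics/top0.png

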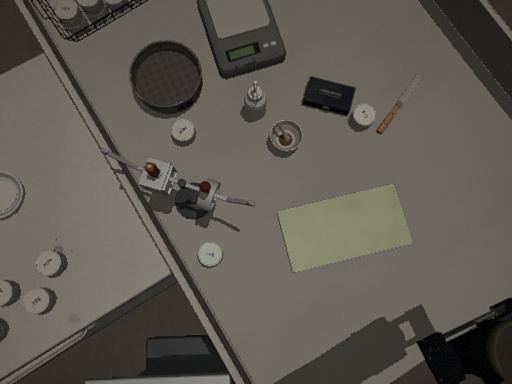

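```bash
ls pics
```

```text
scene0.png
scene0c.png
top0.png
top0c.png
wrist0.png
```

View pics/scene0c.png

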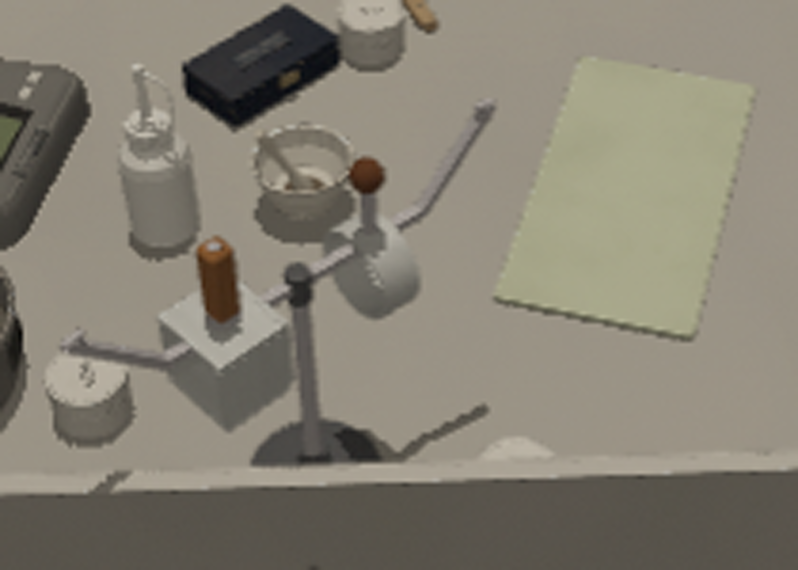

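View pics/top0c.png

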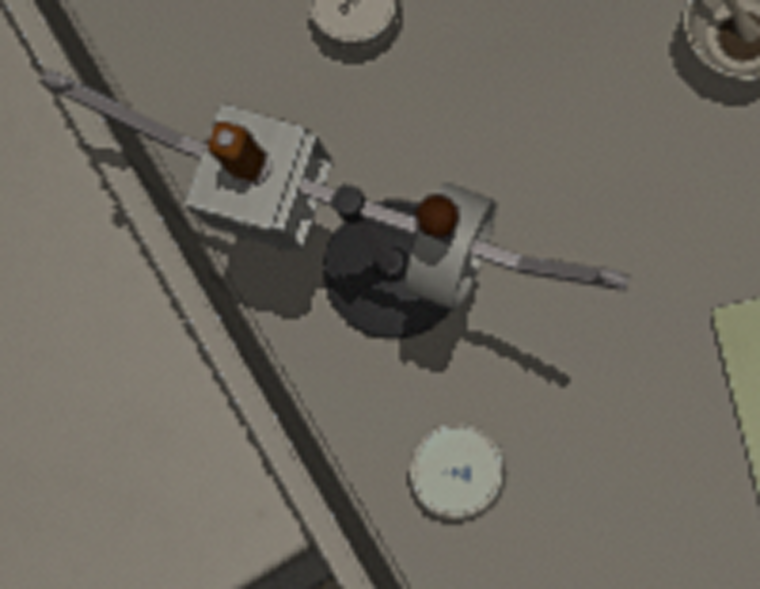

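```bash
cat > h.py <<'E'
import numpy as np, json
from scipy.spatial.transform import Rotation as R
from scipy.optimize import least_squares
CAM={
"scene":(474.2715,257.1434,195.4556,-0.057944397953946576,[[-0.8834,-0.4686,-0.0056,0.3559],[-0.3225,0.6165,-0.7183,0.4028],[0.34,-0.6327,-0.6957,0.9801],[0,0,0,1]]),
"top":(456.98677,254.68095,190.59,0.05866379403117101,[[-0.0313,-0.9995,0.0038,-0.2106],[-0.9778,0.0298,-0.2072,0.5602],[0.207,-0.0102,-0.9783,0.9945],[0,0,0,1]])}
def projc(c,P):
    f,cx,cy,k,T=c; T=np.array(T); P=np.atleast_2d(P)@T[:3,:3].T+T[:3,3]
    s=P[:,:2]/P[:,2:]; s=s*(1+k*(s**2).sum(1,keepdims=True)); return s*f+[cx,cy]
def proj(cam,P): return projc(CAM[cam],P)
def camof(p): return (p["fx"],p["cx"],p["cy"],p["k1"],np.array(p["camera_from_world"]))
def Rz(a): return R.from_euler('z',a).as_matrix()
E
python3 - <<'E'
from h import *
c=lambda u,v,o:(u/3.8+o[0],v/3.8+o[1])
S=lambda u,v:c(u,v,(140,140)); T=lambda u,v:c(u,v,(90,130))
P=np.array([[0,0,.2],[97,0,190],[153,0,246],[-97,0,190],[-153,0,246]],float);P[1:]/=1000
obs={"scene":[S(298,270),S(168,362),S(72,343),S(418,215),S(487,105)],"top":[T(348,203),T(200,148),T(52,77),T(518,258),T(622,280)]}
def f(p):
    Q=P@Rz(p[2]).T+[p[0],p[1],0]
    return np.concatenate([(proj(k,Q)-obs[k]).ravel() for k in obs])
s=least_squares(f,[.6,.1,1.5]);print(s.x,s.cost);print(s.fun.reshape(-1,2).round(1))
# plate from top
x,y,a=s.x; d=np.array([np.cos(a),np.sin(a)]); print("bend",s.x[:2]+.097*d,"tip",s.x[:2]+.153*d)
def g(p):
    H=np.array([[0,0,.088],[0,0,.034]])+[0,0,0]
    Q=H+[p[0],p[1],p[2]]
    return np.concatenate([(proj("scene",Q)-[S(217,242),S(224,315)]).ravel(),(proj("top",Q)-[T(224,134),T(252,172)]).ravel()])
s2=least_squares(g,[*(s.x[:2]+.06*d),.17]);print("cutter",s2.x,s2.fun.round(1), "along",(s2.x[:2]-s.x[:2])@d,"lat",np.cross(d,s2.x[:2]-s.x[:2]))
# plate
def h(p):
    Q=np.array([[sx*.146,sy*.075,.006] for sx,sy in [(1,1),(1,-1),(-1,-1),(-1,1)]])@Rz(p[2]).T+[p[0],p[1],0]
    return Q
ob=np.array([(396,185),(411.5,241),(292,270),(277.5,212)],float)
for a0 in (0,1.57,-1.57,3.14):
    q=least_squares(lambda p:(proj("top",h(p))-ob).ravel(),[.45,-.35,a0]);print("plate",q.x,q.cost, q.fun.round(1))
print(proj("scene",h(q.x)))
E
```

```text
[ 0.54413403 -0.08145332  1.19763721] 24.175480631492544
[[ 0.1 -0.9]
 [-0.5 -1.1]
 [-0.8 -0.7]
 [ 1.2 -2.7]
 [ 0.9 -1.7]
 [ 0.1 -0.7]
 [-5.  -0.9]
 [-0.8  0.7]
 [ 1.4  1.8]
 [ 0.4  0.3]]
bend [0.57949625 0.00887117] tip [0.59991155 0.06101727]
cutter [ 0.56344582 -0.02981007  0.16705656] [-0.4  0.9  0.  -1.2  0.7  1.7 -0.7 -1.3] along 0.055129462973363984 lat 0.0008442477248663954
plate [ 0.47115826 -0.43871393 -1.3731328 ] 11.757376255357311 [-1.7 -2.1  1.5  2.5  0.4  1.6 -0.4 -2.3]
plate [ 0.47115826 -0.43871393 -1.3731328 ] 11.757376255357508 [-1.7 -2.1  1.5  2.5  0.4  1.6 -0.4 -2.3]
plate [ 0.47115826 -0.43871393 -1.37313282] 11.757376255358942 [-1.7 -2.1  1.5  2.5  0.4  1.6 -0.4 -2.3]
plate [ 0.47115826 -0.43871393  4.9100525 ] 11.757376255357347 [-1.7 -2.1  1.5  2.5  0.4  1.6 -0.4 -2.3]
[[292.80580154 153.30302982]
 [338.91157988 161.72087593]
 [321.14009597 227.65280713]
 [268.4198548  216.48550263]]<stdin>:16: DeprecationWarning: Arrays of 2-dimensional vectors are deprecated. Use arrays of 3-dimensional vectors instead. (deprecated in NumPy 2.0)
```

```bash
cat >> h.py <<'E'
def cutter_pts():
    e=.029;w=.025;L=.027
    c=[(e,L),(e,-L),(-e,-L),(-e,L)]; top=[[a,b,.029] for a,b in c]; bot=[[a,b,-.029] for a,b in c]
    hh=[[a*.009,b*.009,z] for z in(.034,.088) for a,b in((1,1),(1,-1),(-1,-1),(-1,1))]
    P=np.array(top+bot+hh); E=[]
    for o in(0,8):
        for i in range(4): E+=[(o+i,o+(i+1)%4),(o+4+i,o+4+(i+1)%4),(o+i,o+4+i)]
    return P,E
def draw(img,c,P,E,col,s=1,off=(0,0)):
    import cv2
    q=(projc(c,P)-off)*s
    for i,j in E: cv2.line(img,tuple(int(v) for v in q[i]),tuple(int(v) for v in q[j]),col,1,cv2.LINE_AA)
E
python3 - <<'E'
from h import *; import cv2
S=lambda u,v:(u/3.8+140,v/3.8+140); T=lambda u,v:(u/3.8+90,v/3.8+130)
st=[.54413,-.08145,1.19764]
P,E=cutter_pts(); 
# cutter y along d (yaw_y heading psi): rotation yaw = psi-90deg
# corners: top idx 0:(+x,+y outer) 1:(+x,inner) 2:(-x,inner) 3:(-x,outer)
def pose(p): return P@Rz(p[3]-np.pi/2).T+p[:3]
def f(p):
    Q=pose(p)
    a=proj("scene",Q[[0,1,2,3]])-[S(237,283),S(291,320),S(228,366),S(160,325)] if 0 else []
    top=proj("top",Q[[0,1,2,3]]); sc=proj("scene",Q[[0,1,2,3]])
    ht=Q[12:16].mean(0);hb=Q[8:12].mean(0)
    ot=[T(222,107),T(318,138),T(292,235),T(188,205)]; os=[S(237,283),S(291,320),S(228,366),S(160,325)]
    # which ordering: choose by nearest
    r=[]
    for q,o in((top,ot),(sc,os)):
        for a in q:
            o_=np.array(o); r.append(a-o_[np.argmin(((o_-a)**2).sum(1))])
    r.append(proj("scene",ht)[0]-S(217,242)); r.append(proj("top",ht)[0]-T(224,134))
    return np.concatenate(r)
s=least_squares(f,[.5634,-.0298,.168,1.2]);print(s.x,s.fun.reshape(-1,2).round(1).tolist())
SP=np.array([[0,0,0],[0,0,.2],[0,0,.19],[.097,0,.19],[.153,0,.246],[-.097,0,.19],[-.153,0,.246]])@Rz(st[2]).T+[st[0],st[1],0]
SE=[(0,1),(2,3),(3,4),(2,5),(5,6)]
for n,off,wh in(("scene",(140,140),(210,150)),("top",(90,130),(200,155))):
    im=cv2.imread(f"pics/{n}0.png")[off[1]:off[1]+wh[1],off[0]:off[0]+wh[0]]
    im=cv2.resize(im,None,fx=3.8,fy=3.8,interpolation=2)
    draw(im,CAM[n],pose(s.x),E,(0,0,255),3.8,off);draw(im,CAM[n],SP,SE,(255,0,0),3.8,off)
    cv2.imwrite(f"pics/ov_{n}.png",im)
E
```

```text
[ 0.56337155 -0.03060701  0.16323549  1.27877811] [[0.1, 0.1], [0.4, -1.4], [-1.3, 0.2], [0.2, 1.2], [-0.2, -1.7], [-2.0, -3.0], [0.7, 0.3], [-1.3, 1.4], [-0.0, 1.9], [1.6, 2.2]]
```

View pics/ov_scene.png

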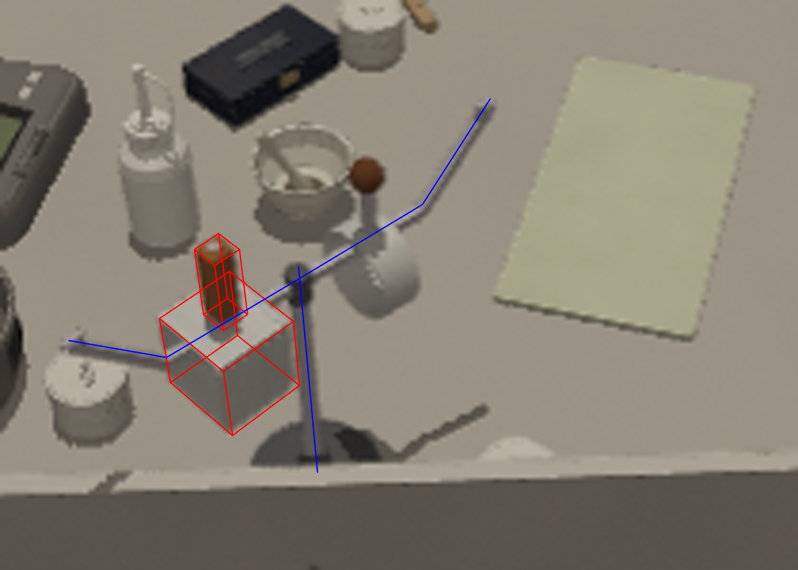

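View pics/ov_top.png

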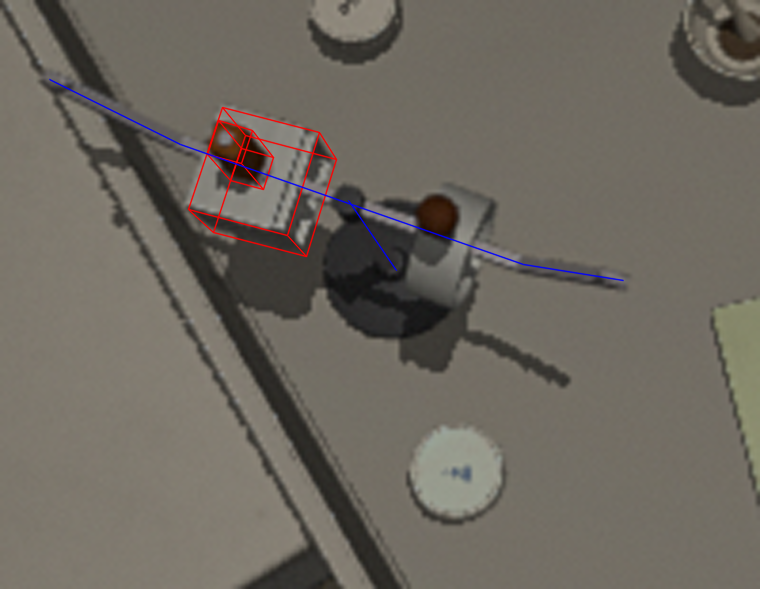

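```bash
python3 -m jog '[[0,0,-3.4,0,0,-0.177,1],[0,0,-3.4,0,0,-0.177,1],[0,0,-3.4,0,0,-0.177,1],[0,0,-3.4,0,0,-0.177,1],[0,0,-3.4,0,0,-0.177,1],[4.1,1.0,0,0,0,0,1],[4.1,1.0,0,0,0,0,1],[4.1,1.0,0,0,0,0,1],[4.1,1.0,0,0,0,0,1],[4.1,1.0,0,0,0,0,1],[4.1,1.0,0,0,0,0,1],[4.1,1.0,0,0,0,0,1],[4.1,1.0,0,0,0,0,1],[4.1,1.0,0,0,0,0,1]]'
```

```text
time: 2.95
ee_pos: [0.4335, -0.2471, 0.4038]
eef_rot: [0.802, 0.598, 0.0, 0.0]
ft_force: [0.2, -0.2, 0.1]
width: 0.087
```

```bash
python3 -m jog '[[4.1,1.0,0,0,0,0,1],[4.1,1.0,0,0,0,0,1],[4.1,1.0,0,0,0,0,1],[2,1,0,0,0,0,1],[0,0,0,0,0,0,1]]'; cat > look.py <<'E'
from bench import r; from h import *; import cv2,sys
def look(tag,cams=("scene","top","wrist")):
    out={}
    for n in cams:
        p=r.camera(n); out[n]=p; cv2.imwrite(f"pics/{tag}_{n}.png",p["frame"][:,:,::-1])
    return out
E
python3 - <<'E'
from look import *
p=look("b",("wrist",))["wrist"]
im=cv2.resize(p["frame"][:,:,::-1].copy(),None,fx=1.5,fy=1.5)
P,E=cutter_pts(); draw(im,camof(p),P@Rz(1.2788-np.pi/2).T+[.5634,-.0306,.168],E,(0,0,255),1.5)
cv2.imwrite("pics/b_ov.png",im)
E
```

```text
time: 3.58
ee_pos: [0.5127, -0.1211, 0.4034]
eef_rot: [0.801, 0.599, 0.0, -0.0]
ft_force: [-0.6, -1.0, -0.4]
width: 0.0868
```

View pics/b_ov.png

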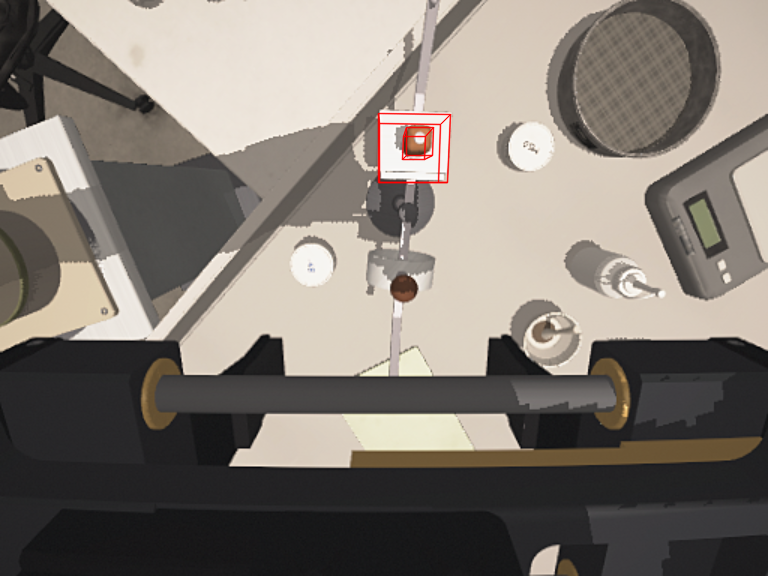

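```bash
python3 - <<'E'
import cv2
a=cv2.imread("pics/b_wrist.png")[0:200,220:340]; cv2.imwrite("pics/b_c.png",cv2.resize(a,None,fx=3,fy=3,interpolation=2))
E
```

```text
(no output)
```

View pics/b_c.png

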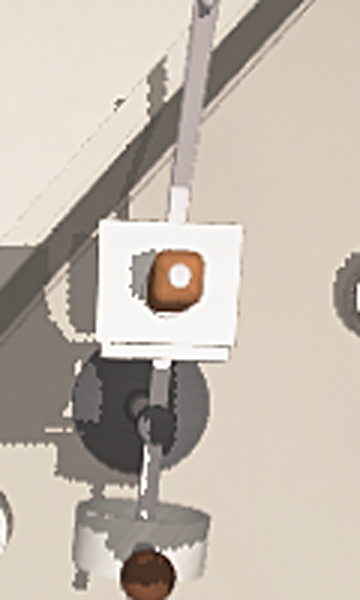

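```bash
python3 - <<'E'
from look import *
p=r.camera("wrist"); W=camof(p)
S=lambda u,v:(u/3.8+140,v/3.8+140); T=lambda u,v:(u/3.8+90,v/3.8+130); X=lambda u,v:(u/3+220,v/3)
P=np.array([[0,0,200],[97,0,190],[153,0,246],[-97,0,190],[-153,0,246]],float)/1000
obs={"scene":[S(298,270),None,S(72,343),S(418,215),S(487,105)],"top":[T(348,203),None,T(52,77),T(518,258),T(622,280)],"w":[X(157,425),X(178,188),X(205,5),None,None]}
C=dict(CAM,w=W)
def f(q):
    Q=P@Rz(q[2]).T+[q[0],q[1],0]; o=[]
    for k in obs:
        pr=projc(C[k],Q)
        for i,b in enumerate(obs[k]):
            if b is not None:o.append((pr[i]-b)*(474/C[k][0]))
    return np.concatenate(o)
s=least_squares(f,[.544,-.08,1.2],loss="soft_l1");print(s.x);print(s.fun.reshape(-1,2).round(1).tolist())
P2,E=cutter_pts()
def g(q):
    Q=P2@Rz(q[3]-np.pi/2).T+q[:3]; t=Q[12:16].mean(0)
    w=projc(W,np.vstack([Q[:4],t]))-[X(240,226),X(229,347),X(101,347),X(101,222),X(181,266)]
    return np.concatenate([w.ravel(),(q[2:3]-.169)*300,(proj("scene",t)-S(217,242)).ravel(),(proj("top",t)-T(224,134)).ravel()])
s2=least_squares(g,[.5634,-.0306,.168,1.279]);print(s2.x,s2.fun.round(1))
e=s2.x[:2]-s.x[:2];d=np.array([np.cos(s.x[2]),np.sin(s.x[2])]);print(e@d, d[0]*e[1]-d[1]*e[0])
E
```

```text
[ 0.5441659  -0.08165174  1.20356546]
[[0.2, -0.9], [-0.6, -0.5], [1.1, -2.8], [0.7, -1.9], [0.2, -0.8], [-0.9, 1.2], [1.6, 1.6], [0.7, -0.2], [-0.3, 1.2], [-0.6, -0.5], [0.7, -18.0]]
[ 0.56470386 -0.02796456  0.16640647  1.26292654] [ 0.7 -2.4  2.   2.7 -1.2  1.7 -0.5 -2.2 -0.2  1.3 -0.8 -1.4  1.5 -0.2
  1.1]
0.05748137951985551 0.00010683192714268028
```

```bash
python3 -m jog '[[4,1,0,0,0,0.015,1],[4,1,0,0,0,0,1],[2.2,0.3,0,0,0,0,1],[0,0,4,0,0,0,1],[0,0,4,0,0,0,1],[0,0,3,0,0,0,1],[0,0,0,0,0,0,1]]'
python3 - <<'E'
from look import *
o=look("c")
P,E=cutter_pts()
for n in o:
    c=camof(o[n]); off={"scene":(140,130),"top":(90,90),"wrist":(120,100)}[n]; 
    im=cv2.resize(o[n]["frame"][:,:,::-1][off[1]:off[1]+140,off[0]:off[0]+190].copy(),None,fx=4,fy=4)
    draw(im,c,P@Rz(1.265-np.pi/2).T+[.5642,-.029,.168],E,(0,0,255),4,off); cv2.imwrite(f"pics/c_{n}_ov.png",im)
E
```

```text
time: 4.55
ee_pos: [0.5627, -0.0336, 0.2919]
eef_rot: [0.807, 0.591, -0.002, -0.001]
ft_force: [0.3, -0.3, 1.4]
width: 0.0872
```

View pics/c_wrist.png

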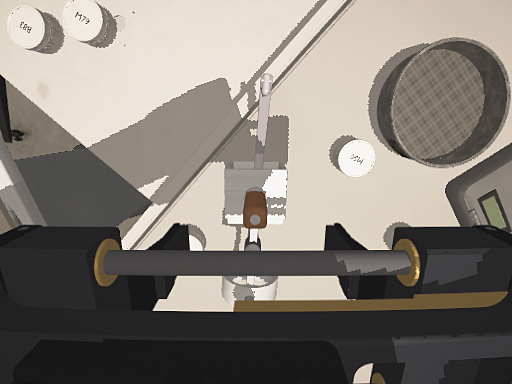

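View pics/c_scene_ov.png

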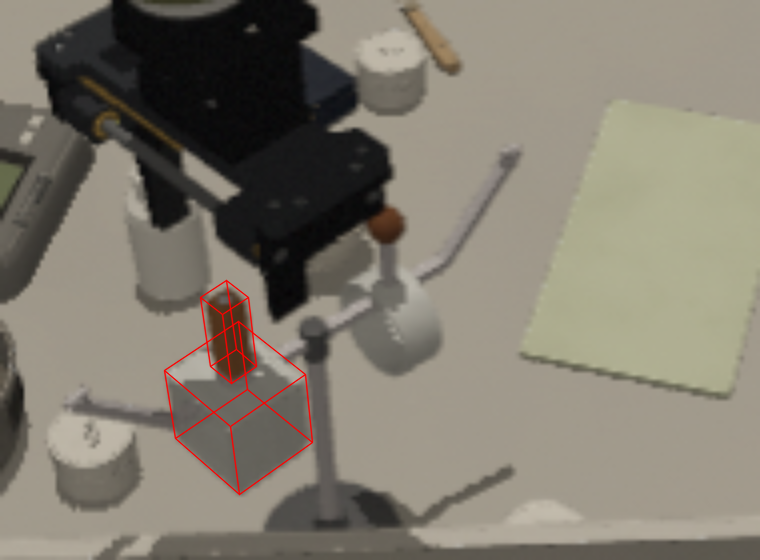

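```bash
python3 -m jog '[[0.4,0,2.5,0,0,0,1],[0,0,2.5,0,0,0,1],[0,0,1.8,0,0,0,1],[0,0,0,0,0,0,1]]' 40
python3 - <<'E'
from look import *
o=look("d",("scene","wrist"))
for n,off in(("scene",(140,130)),("wrist",(160,100))):
    cv2.imwrite(f"pics/d_{n}_c.png",cv2.resize(o[n]["frame"][:,:,::-1][off[1]:off[1]+140,off[0]:off[0]+190],None,fx=3.5,fy=3.5))
E
```

```text
time: 5.2
ee_pos: [0.565, -0.0284, 0.2253]
eef_rot: [0.806, 0.592, -0.0, -0.0]
ft_force: [0.3, 0.1, 0.5]
width: 0.0871
```

View pics/d_scene_c.png

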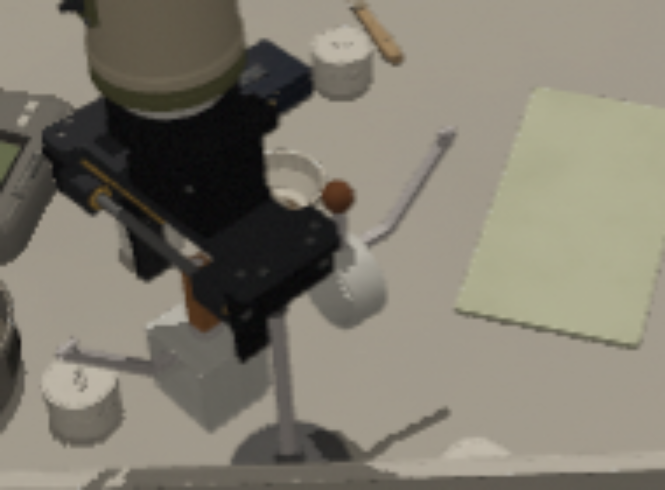

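View pics/d_wrist_c.png

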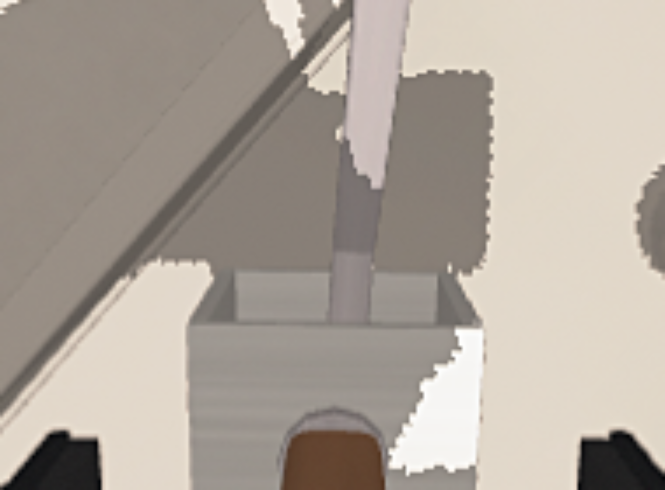

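```bash
python3 -m jog '[[0,0,0,0,0,0,0.2],[0,0,0,0,0,0,-0.3],[0,0,0,0,0,0,-1],[0,0,0,0,0,0,-1],[0,0,0,0,0,0,-1],[0,0,0,0,0,0,-1]]' 45
```

```text
time: 6.05
ee_pos: [0.5652, -0.0281, 0.2255]
eef_rot: [0.806, 0.592, -0.0, 0.0]
ft_force: [0.0, 1.2, -1.1]
width: 0.0351
```

```bash
python3 -m jog '[[0,0,0,0,0,0,-1],[0,0,0,0,0,0,-1],[0,0,0,0,0,0,-1],[0,0,0,0,0,0,-1]]' 45
```

```text
time: 6.55
ee_pos: [0.5651, -0.0281, 0.2255]
eef_rot: [0.806, 0.592, -0.0, -0.0]
ft_force: [0.2, 0.4, -1.2]
width: 0.0177
```

```bash
python3 - <<'E'
from h import *
t=np.linspace(0,1,200)[:,None]
pts=[np.array([20,190])+t*[77,0], np.array([97,190])+t*[56,56]]
bar=np.vstack(pts); rad=np.full(len(bar),4.2)
n=np.array([-.707,.707]); u=np.array([.707,.707])
tip=np.array([153,246]); 
b=np.vstack([tip+n*4+(-u*9)*k+n*6*k for k in np.linspace(0,1,20)])
A=np.vstack([bar,b]); rad=np.append(rad,np.full(20,2))
def clr(s,z,th):
    d=A-[s,z]; c,q=np.cos(th),np.sin(th)
    y=d[:,0]*c+d[:,1]*q; h=-d[:,0]*q+d[:,1]*c
    m=np.abs(y)<29
    if not m.any(): return 99,99
    return (25-(h+rad)[m]).min(),(25+(h-rad)[m]).min()
for s in list(range(57,190,8))+[189]:
    best=None
    for deg in range(0,51,1):
        for z in np.arange(175,300,1.):
            k=min(clr(s,z,np.radians(deg)))
            if best is None or k>best[0]+1e-9: best=(k,z,deg)
    print(s,best, end=' | ')
    for deg in (0,10,20,30,35):
        k=max((min(clr(s,z,np.radians(deg))),z) for z in np.arange(175,300,1.)); print(deg,round(k[0],1),k[1],end='; ')
    print()
E
```

```text
57 (np.float64(20.8), np.float64(190.0), 0) | 0 20.8 190.0; 10 15.7 190.0; 20 10.3 190.0; 30 4.1 190.0; 35 0.5 190.0; 
65 (np.float64(20.8), np.float64(190.0), 0) | 0 20.8 190.0; 10 15.7 190.0; 20 10.3 190.0; 30 4.1 190.0; 35 1.6 191.0; 
73 (np.float64(18.527700088891397), np.float64(191.0), 3) | 0 18.0 192.0; 10 15.7 190.0; 20 11.4 191.0; 30 6.5 192.0; 35 4.2 193.0; 
81 (np.float64(16.052013651304698), np.float64(192.0), 10) | 0 13.9 196.0; 10 16.1 192.0; 20 12.5 193.0; 30 8.9 194.0; 35 6.8 195.0; 
89 (np.float64(14.646644084691015), np.float64(193.0), 18) | 0 10.0 200.0; 10 12.8 196.0; 20 14.3 194.0; 30 11.0 196.0; 35 9.7 198.0; 
97 (np.float64(14.50844167590583), np.float64(197.0), 26) | 0 5.8 204.0; 10 10.0 201.0; 20 13.3 198.0; 30 13.4 198.0; 35 12.6 200.0; 
105 (np.float64(15.710825056144955), np.float64(201.0), 32) | 0 1.9 208.0; 10 6.6 205.0; 20 11.3 203.0; 30 15.3 201.0; 35 15.2 202.0; 
113 (np.float64(18.678679656440345), np.float64(209.0), 45) | 0 -7.2 217.0; 10 3.9 210.0; 20 8.9 208.0; 30 13.8 207.0; 35 16.1 207.0; 
121 (np.float64(20.799999999999986), np.float64(214.0), 
[... 334 characters left out ...]
loat64(299.0), 42) | 0 1.9 228.0; 10 6.3 231.0; 20 9.7 235.0; 30 12.7 238.0; 35 14.3 240.0; 
153 (99, np.float64(298.0), 34) | 0 5.8 232.0; 10 9.2 236.0; 20 12.0 240.0; 30 13.9 244.0; 35 99 299.0; 
161 (99, np.float64(298.0), 25) | 0 10.0 236.0; 10 12.4 240.0; 20 14.1 245.0; 30 99 299.0; 35 99 299.0; 
169 (99, np.float64(299.0), 15) | 0 13.9 240.0; 10 15.2 245.0; 20 99 299.0; 30 99 299.0; 35 99 299.0; 
177 (99, np.float64(296.0), 6) | 0 18.0 244.0; 10 99 299.0; 20 99 299.0; 30 99 299.0; 35 99 299.0; 
185 (99, np.float64(175.0), 0) | 0 99 299.0; 10 99 299.0; 20 99 299.0; 30 99 299.0; 35 99 299.0; 
189 (99, np.float64(175.0), 0) | 0 99 299.0; 10 99 299.0; 20 99 299.0; 30 99 299.0; 35 99 299.0;
```

```bash
python3 - <<'E'
import numpy as np
W=[(57.5,168.5,0),(57.5,176,0),(57.5,183,0),(57.5,190,0),(66,190.5,4),(74,191.5,8),(82,193,13),(90,195,19),(97,198,26),(105,202,32),(113,207,35),(121,215,35),(129,226,35),(137,233,35),(145,240,35),(153,248,35),(161,256,35),(169,264,35),(179,274,35),(190,285,35),(190,300,35),(190,320,35)]
L=57
p=None
for s,z,t in W:
    th=np.radians(t); q=np.array([s-L*np.sin(th),z+L*np.cos(th)])
    if p is not None:
        d=q-p; c,k=np.cos(o),np.sin(o)
        print((s,z,t),[round((d[0]*c+d[1]*k)/10,2),0,round((d[0]*k-d[1]*c)/10,2),0,round(th-o,3),0,-1], q.round(1))
    p=q;o=th
E
```

```text
(57.5, 176, 0) [np.float64(0.0), 0, np.float64(-0.75), 0, np.float64(0.0), 0, -1] [ 57.5 233. ]
(57.5, 183, 0) [np.float64(0.0), 0, np.float64(-0.7), 0, np.float64(0.0), 0, -1] [ 57.5 240. ]
(57.5, 190, 0) [np.float64(0.0), 0, np.float64(-0.7), 0, np.float64(0.0), 0, -1] [ 57.5 247. ]
(66, 190.5, 4) [np.float64(0.45), 0, np.float64(-0.04), 0, np.float64(0.07), 0, -1] [ 62.  247.4]
(74, 191.5, 8) [np.float64(0.41), 0, np.float64(-0.03), 0, np.float64(0.07), 0, -1] [ 66.1 247.9]
(82, 193, 13) [np.float64(0.32), 0, np.float64(-0.02), 0, np.float64(0.087), 0, -1] [ 69.2 248.5]
(90, 195, 19) [np.float64(0.23), 0, np.float64(0.02), 0, np.float64(0.105), 0, -1] [ 71.4 248.9]
(97, 198, 26) [np.float64(0.06), 0, np.float64(-0.01), 0, np.float64(0.122), 0, -1] [ 72.  249.2]
(105, 202, 32) [np.float64(0.3), 0, np.float64(0.02), 0, np.float64(0.105), 0, -1] [ 74.8 250.3]
(113, 207, 35) [np.float64(0.65), 0, np.float64(0.01), 0, np.float64(0.052), 0, -1] [ 80.3 253.7]
(121, 215, 35) [np.float64(1.11), 0, np.float64(-0.2), 0, np.float64(0.0), 0, -1] [ 88.3 261.7]
(129, 226, 35) [np.float64(1.29), 
[... 232 characters left out ...]
0), 0, -1] [112.3 286.7]
(153, 248, 35) [np.float64(1.11), 0, np.float64(-0.2), 0, np.float64(0.0), 0, -1] [120.3 294.7]
(161, 256, 35) [np.float64(1.11), 0, np.float64(-0.2), 0, np.float64(0.0), 0, -1] [128.3 302.7]
(169, 264, 35) [np.float64(1.11), 0, np.float64(-0.2), 0, np.float64(0.0), 0, -1] [136.3 310.7]
(179, 274, 35) [np.float64(1.39), 0, np.float64(-0.25), 0, np.float64(0.0), 0, -1] [146.3 320.7]
(190, 285, 35) [np.float64(1.53), 0, np.float64(-0.27), 0, np.float64(0.0), 0, -1] [157.3 331.7]
(190, 300, 35) [np.float64(0.86), 0, np.float64(-1.23), 0, np.float64(0.0), 0, -1] [157.3 346.7]
(190, 320, 35) [np.float64(1.15), 0, np.float64(-1.64), 0, np.float64(0.0), 0, -1] [157.3 366.7]
```

```bash
python3 -m jog '[[0,0,-0.7,0,0,0,-1],[0,0,-0.7,0,0,0,-1],[0,0,-0.7,0,0,0.03,-1],[0,0,0,0,0,0.034,-1],[0,0,0,0,0,0,-1]]'
python3 - <<'E'
from look import *
o=look("e",("scene","wrist"))
for n,off in(("scene",(140,130)),("wrist",(160,80))):
    cv2.imwrite(f"pics/e_{n}_c.png",cv2.resize(o[n]["frame"][:,:,::-1][off[1]:off[1]+140,off[0]:off[0]+190],None,fx=3.5,fy=3.5))
E
```

```text
time: 7.18
ee_pos: [0.5652, -0.0282, 0.2464]
eef_rot: [0.825, 0.565, -0.0, 0.0]
ft_force: [-0.1, 0.7, -1.4]
width: 0.0176
```

View pics/e_scene_c.png

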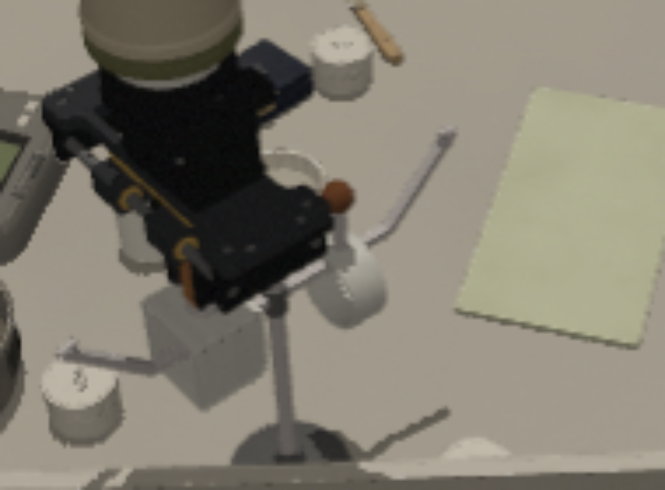

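View pics/e_wrist_c.png

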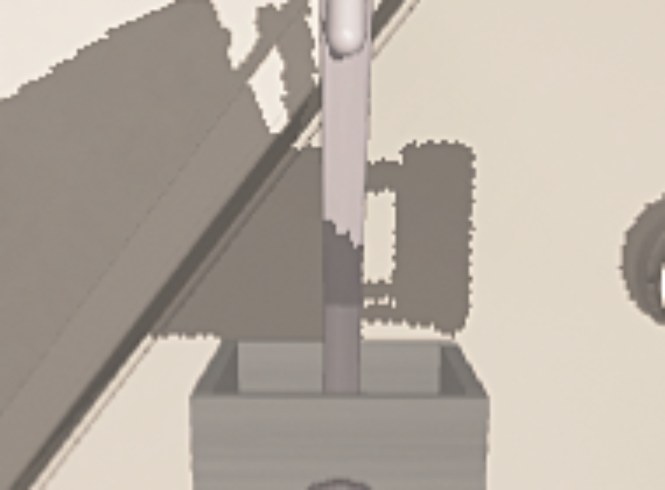

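```bash
python3 -m jog '[[0.45,0,-0.04,0,0.07,0,-1],[0.41,0,-0.03,0,0.07,0,-1],[0.32,0,-0.02,0,0.087,0,-1],[0.23,0,0.02,0,0.105,0,-1],[0,0,0,0,0,0,-1]]'
python3 - <<'E'
from look import *
s=r.read_state(); R_=R.from_quat(s["eef_rot"]).as_matrix(); d=np.array([np.cos(1.203),np.sin(1.203),0])
C=s["ee_pos"]-R_[:,2]*(-.057); C=C-np.array([.5442,-.0817,0]); print("s",C@d,"lat",d[0]*C[1]-d[1]*C[0],"z",C[2],"tilt",np.degrees(np.arctan2(R_[:,2]@d,-R_[2,2])),"ytool",R_[:,1])
print(s["joint_positions"].round(2))
o=look("f",("scene","wrist"))
for n,off in(("scene",(140,130)),("wrist",(160,80))):
    cv2.imwrite(f"pics/f_{n}_c.png",cv2.resize(o[n]["frame"][:,:,::-1][off[1]:off[1]+140,off[0]:off[0]+190],None,fx=3.5,fy=3.5))
E
```

```text
time: 7.9
ee_pos: [0.5697, -0.0174, 0.2477]
eef_rot: [0.814, 0.557, 0.135, -0.093]
ft_force: [-0.6, 0.8, -1.7]
width: 0.0178
s 0.087671591398375 lat -0.0006569401548805337 z 0.19374452883240925 tilt 18.941826468362084 ytool [ 0.93173445 -0.36313822 -0.00124714]
[ 0.73  0.22 -0.67  1.66 -0.19  1.22 -0.24]
```

View pics/f_scene_c.png

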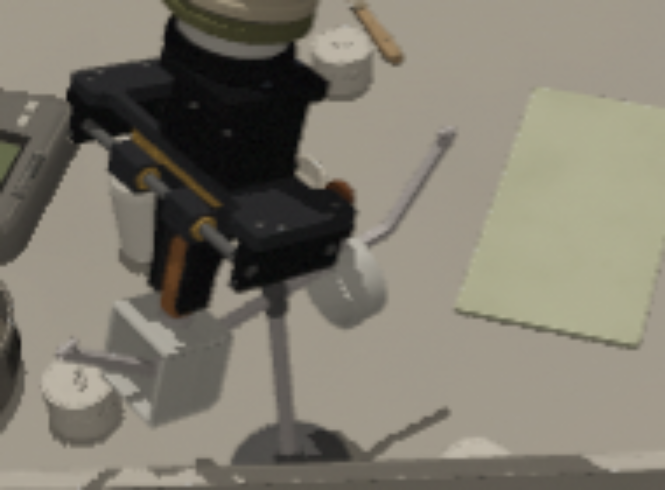

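View pics/f_wrist_c.png

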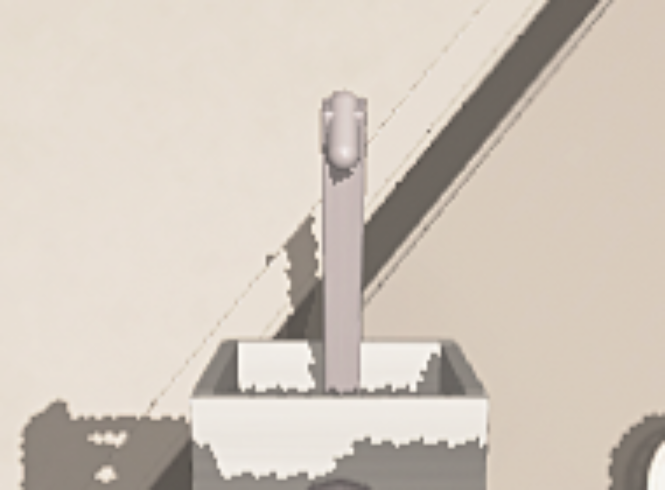

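```bash
python3 -m jog '[[0.1,0,-0.05,0,0.12,0,-1],[0.35,0,0,0,0.105,0,-1],[0.65,0,0,0,0.054,0,-1],[0,0,0,0,0,0,-1]]'
cat > st.py <<'E'
from look import *
s=r.read_state(); R_=R.from_quat(s["eef_rot"]).as_matrix(); d=np.array([np.cos(1.203),np.sin(1.203),0])
C=s["ee_pos"]+R_[:,2]*(.057); C=C-np.array([.5442,-.0817,0]); print("s",C@d,"lat",d[0]*C[1]-d[1]*C[0],"z",C[2],"tilt",np.degrees(np.arctan2(R_[:,2]@d,-R_[2,2])),"ytool",R_[:,1])
print(s["joint_positions"].round(2))
t=sys.argv[1]
o=look(t,("scene","wrist"))
a=[]
for n,off in(("scene",(140,100)),("wrist",(160,80))):
    a.append(cv2.resize(o[n]["frame"][:,:,::-1][off[1]:off[1]+170,off[0]:off[0]+190],None,fx=2.1,fy=2.1))
cv2.imwrite(f"pics/{t}.png",np.hstack(a))
E
python3 st.py g
```

```text
time: 8.5
ee_pos: [0.5735, -0.0059, 0.254]
eef_rot: [0.786, 0.54, 0.247, -0.17]
ft_force: [0.5, -0.2, -1.4]
width: 0.0174
s 0.11391207684846527 lat 1.4520690307252837e-05 z 0.20722552622313536 tilt 34.91295597380844 ytool [ 9.33436829e-01 -3.58740872e-01 -8.20862984e-04]
[ 0.88  0.23 -0.69  1.72 -0.49  1.18  0.02]
```

View pics/g.png

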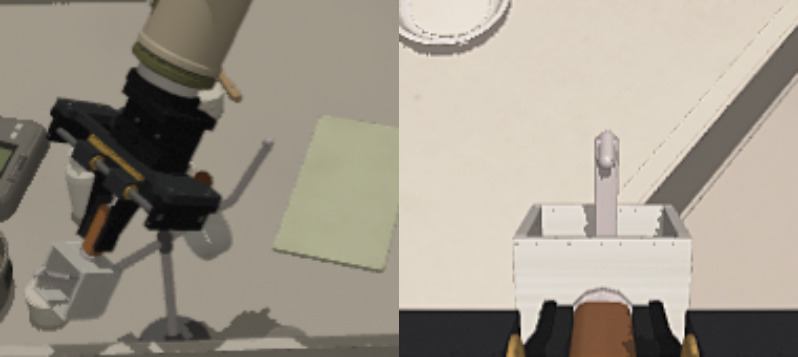

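```bash
python3 -m jog '[[1.05,0,-0.2,0,0,0,-1],[1.25,0,-0.42,0,0,0,-1],[1.06,0,-0.14,0,0,0,-1],[0,0,0,0,0,0,-1]]'
python3 st.py i
```

```text
time: 9.1
ee_pos: [0.5824, 0.0165, 0.2808]
eef_rot: [0.786, 0.54, 0.248, -0.17]
ft_force: [0.1, -0.1, -1.7]
width: 0.0177
s 0.13803839704859422 lat -0.0003266919531913562 z 0.2340689712051702 tilt 35.00328423155006 ytool [ 0.93366058 -0.35815535  0.00163331]
[ 0.85  0.22 -0.7   1.68 -0.49  1.2  -0.04]
```

View pics/i.png

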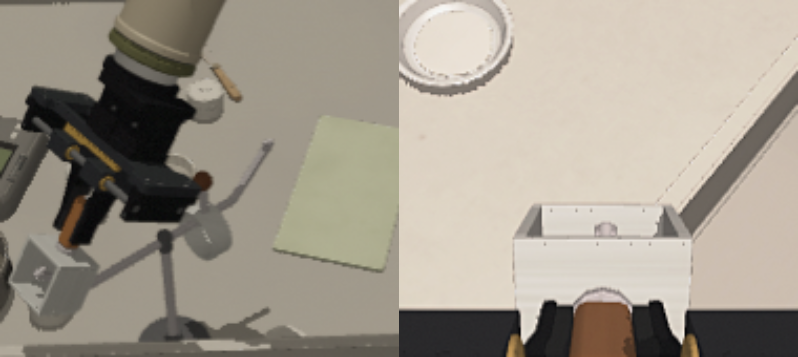

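```bash
python3 -m jog '[[1.06,0,-0.14,0,0,0,-1],[1.11,0,-0.2,0,0,0,-1],[1.11,0,-0.2,0,0,0,-1],[1.11,0,-0.2,0,0,0,-1],[0,0,0,0,0,0,-1]]' && python3 -m jog '[[1.4,0,-0.25,0,0,0,-1],[1.5,0,-0.27,0,0,0,-1],[1.4,0,-0.25,0,0,0,-1],[0,0,0,0,0,0,-1]]'
python3 st.py j
```

```text
time: 9.82
ee_pos: [0.5937, 0.046, 0.3119]
eef_rot: [0.786, 0.54, 0.248, -0.17]
ft_force: [-0.2, -0.7, -1.8]
width: 0.018
time: 10.32
ee_pos: [0.6048, 0.0751, 0.3432]
eef_rot: [0.786, 0.541, 0.249, -0.17]
ft_force: [-0.1, 0.0, -0.3]
width: 0.018
s 0.20083398017502196 lat -0.0001967228617767991 z 0.2965368767455259 tilt 35.04067764337584 ytool [ 0.93373034 -0.35797325  0.00167507]
[ 0.76  0.2  -0.74  1.57 -0.47  1.25 -0.21]
```

View pics/j.png

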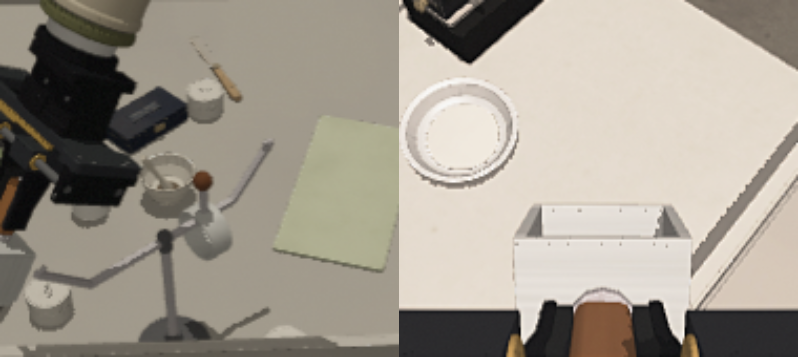

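```bash
python3 -m jog '[[2.3,0,-3.28,0,0,0,-1],[2.3,0,-3.28,0,0,0,-1],[2.0,0,-3,0,0,0,-1],[0,0,0,0,-0.153,0,-1],[0,0,0,0,-0.153,0,-1],[0,0,0,0,-0.153,0,-1],[0,0,0,0,-0.153,0,-1],[0,0,0,0,0,0,-1]]'
```

```text
time: 11.42
ee_pos: [0.6042, 0.0765, 0.4568]
eef_rot: [0.823, 0.568, -0.001, -0.001]
ft_force: [0.3, 1.3, -1.7]
width: 0.018
```

```bash
python3 -m jog '[[-2,0.2,0,0,0,0,-1],[-4,0.5,0,0,0,0,-1],[-4,0.5,0,0,0,0,-1],[-4,0.5,0,0,0,0,-1],[-4,0.5,0,0,0,0,-1],[-4,0.5,0,0,0,0,-1],[-4,0.5,0,0,0,0,-1],[-4,0.5,0,0,0,0,-1],[-4,0.5,0,0,0,0,-1],[-4,0.5,0,0,0,0,-1],[-4,0.5,0,0,0,0,-1],[-4,0.5,0,0,0,0,-1],[-4,0.5,0,0,0,0,-1],[-2,0.2,0,0,0,0,-1],[0,0,0,0,0,0,-1]]'; python3 - <<'E'
from look import *
o=look("k")
E
```

```text
time: 13.3
ee_pos: [0.4756, -0.4371, 0.4581]
eef_rot: [0.826, 0.564, 0.0, 0.0]
ft_force: [0.2, 0.8, -0.8]
width: 0.018
```

View pics/k_top.png

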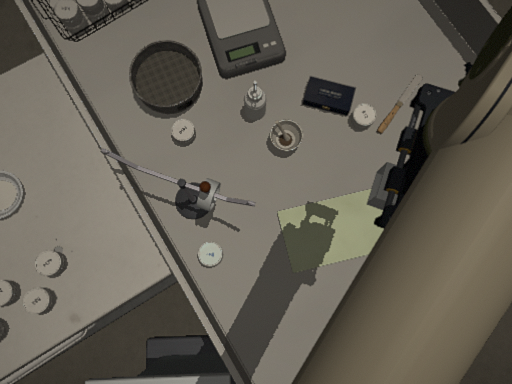

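View pics/k_wrist.png

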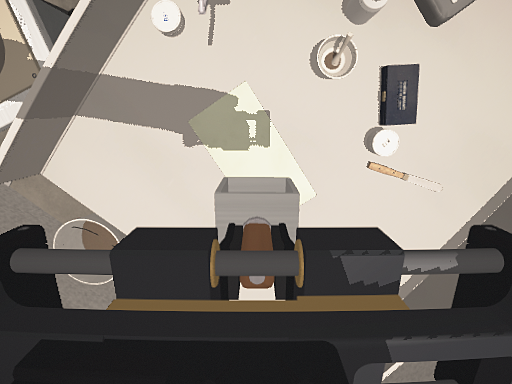

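View pics/k_scene.png

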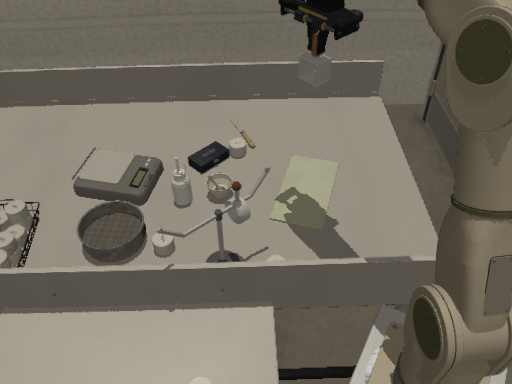

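```bash
python3 -m jog '[[0,0,2,0,0,0,-1],[0,0,4,0,0,0,-1],[0,0,4,0,0,0,-1],[0,0,4,0,0,0,-1],[0,0,4,0,0,0,-1],[0,0,4,0,0,0,-1],[0,0,4,0,0,0,-1],[0,0,4,0,0,0,-1],[0,0,2,0,0,0,-1],[0,0,1.5,0,0,0,-1],[0,0,1,0,0,0,-1],[0,0,0,0,0,0,-1]]'; python3 - <<'E'
from look import *
o=look("l")
E
```

```text
time: 14.95
ee_pos: [0.4768, -0.4356, 0.1138]
eef_rot: [0.825, 0.566, -0.0, 0.0]
ft_force: [-0.3, 0.6, -1.7]
width: 0.0175
```

View pics/l_top.png

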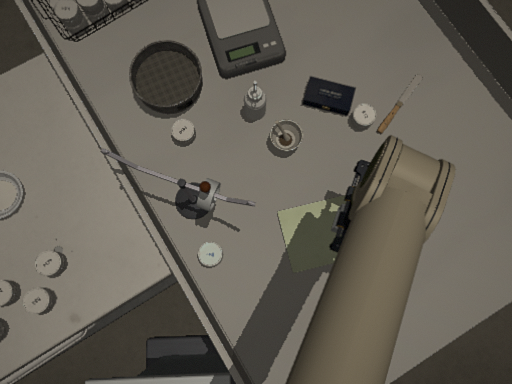

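View pics/l_scene.png

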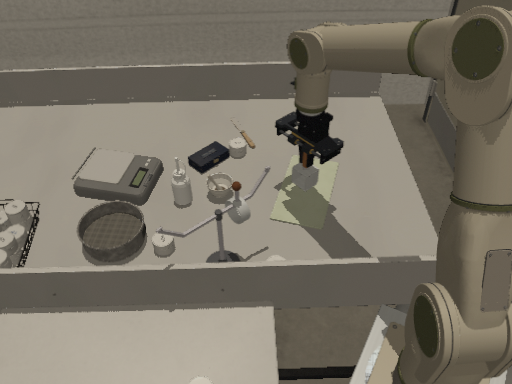

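```bash
python3 -m jog '[[0,0,0.8,0,0,0,-1],[0,0,0.5,0,0,0,-1],[0,0,0.3,0,0,0,-1],[0,0,0.2,0,0,0,-1],[0,0,0,0,0,0,-1]]'; python3 -m jog '[[0,0,0.15,0,0,0,-1],[0,0,0,0,0,0,-1]]';python3 -m jog '[[0,0,0.1,0,0,0,-1],[0,0,0,0,0,0,-1]]'
```

```text
time: 15.72
ee_pos: [0.4767, -0.4356, 0.0956]
eef_rot: [0.825, 0.566, -0.0, 0.0]
ft_force: [0.8, -0.1, -1.6]
width: 0.0177
time: 15.98
ee_pos: [0.4767, -0.4356, 0.0942]
eef_rot: [0.825, 0.566, -0.0, 0.0]
ft_force: [-0.3, 0.1, -2.0]
width: 0.0176
time: 16.23
ee_pos: [0.4767, -0.4356, 0.0931]
eef_rot: [0.825, 0.566, -0.0, 0.0]
ft_force: [0.6, 0.2, -1.9]
width: 0.0176
```

```bash
for i in 1 ; do python3 -m jog '[[0,0,0.1,0,0,0,-1],[0,0,0,0,0,0,-1]]'; python3 -m jog '[[0,0,0.1,0,0,0,-1],[0,0,0,0,0,0,-1]]'; done
```

```text
time: 16.48
ee_pos: [0.4767, -0.4356, 0.0921]
eef_rot: [0.825, 0.566, -0.0, 0.0]
ft_force: [0.2, -0.5, -1.6]
width: 0.0175
time: 16.73
ee_pos: [0.4768, -0.4357, 0.0916]
eef_rot: [0.825, 0.566, -0.0, 0.0]
ft_force: [-1.6, 1.1, 2.9]
width: 0.0178
```

```bash
python3 -m jog '[[0,0,0.05,0,0,0,-1],[0,0,0,0,0,0,-1]]'; python3 -m jog '[[0,0,0,0,0,0,0],[0,0,0,0,0,0,0.5],[0,0,0,0,0,0,1],[0,0,0,0,0,0,1],[0,0,0,0,0,0,1],[0,0,0,0,0,0,1],[0,0,0,0,0,0,1]]'
```

```text
time: 16.98
ee_pos: [0.4768, -0.4357, 0.0915]
eef_rot: [0.825, 0.566, -0.0, 0.001]
ft_force: [-3.0, 1.5, 6.9]
width: 0.0178
time: 17.85
ee_pos: [0.4767, -0.4356, 0.0907]
eef_rot: [0.825, 0.566, -0.0, 0.0]
ft_force: [-0.5, -0.7, 0.5]
width: 0.0795
```

```bash
python3 -m jog '[[0,0,-1,0,0,0,1],[0,0,-3,0,0,0,1],[0,0,-4,0,0,0,1],[0,0,-5,0,0,0,1],[0,0,-5,0,0,0,1],[-4,0,-3,0,0,0,1],[-4,0,-2,0,0,0,1],[-4,0,0,0,0,0,1],[-4,0,0,0,0,0,1],[-4,0,0,0,0,0,1],[0,0,0,0,0,0,1]]'; python3 - <<'E'
from look import *
o=look("m"); P,E=cutter_pts()
for n in("scene","top","wrist"):
    for t in("square_cutter_centre","ring_cutter_centre","glass_plate"): print(n,t,[(d["score"],d["rect"]) for d in r.search_frame(o[n],t)][:2])
    im=o[n]["frame"][:,:,::-1].copy(); im=cv2.resize(im,None,fx=1.5,fy=1.5)
    c=camof(o[n]); draw(im,c,P@Rz(1.203-np.pi/2).T+[.4767,-.4356,.035],E,(0,0,255),1.5)
    Q=np.array([[sx*.146,sy*.075,.006] for sx,sy in [(1,1),(1,-1),(-1,-1),(-1,1)]])@Rz(-1.373).T+[.471,-.439,0]
    draw(im,c,Q,[(0,1),(1,2),(2,3),(3,0)],(255,0,0),1.5)
    cv2.imwrite(f"pics/m_{n}_ov.png",im)
E
```

```text
time: 19.23
ee_pos: [0.4022, -0.6249, 0.3203]
eef_rot: [0.826, 0.564, -0.001, 0.0]
ft_force: [-0.6, 0.6, 1.2]
width: 0.0871
scene square_cutter_centre [(0.63, [291.6, 159.1, 317.8, 195.4])]
scene ring_cutter_centre [(0.98, [225.1, 184.0, 252.2, 223.2])]
scene glass_plate [(0.91, [270.3, 154.9, 338.1, 229.0])]
top square_cutter_centre [(0.57, [330.5, 207.1, 362.8, 237.4])]
top ring_cutter_centre [(0.84, [199.8, 180.0, 221.0, 211.3])]
top glass_plate [(0.9, [276.5, 184.4, 412.6, 272.6])]
wrist square_cutter_centre [(0.76, [236.1, 0.6, 278.3, 57.2])]
wrist ring_cutter_centre []
wrist glass_plate [(0.71, [165.6, 0.0, 339.4, 146.0])]
```

View pics/m_scene_ov.png

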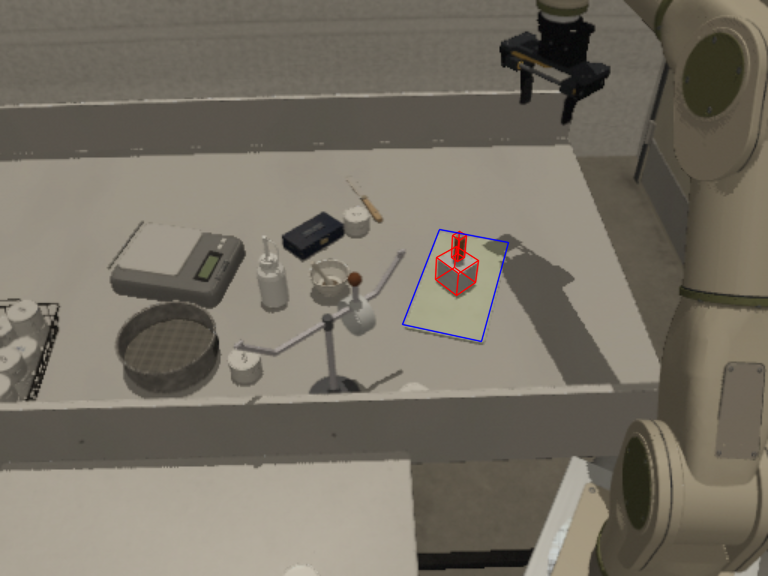

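View pics/m_wrist_ov.png

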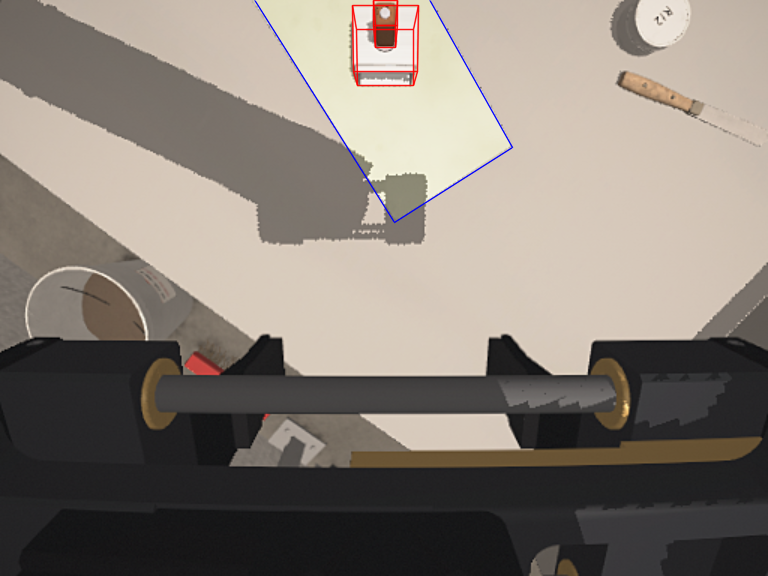

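View pics/m_top_ov.png

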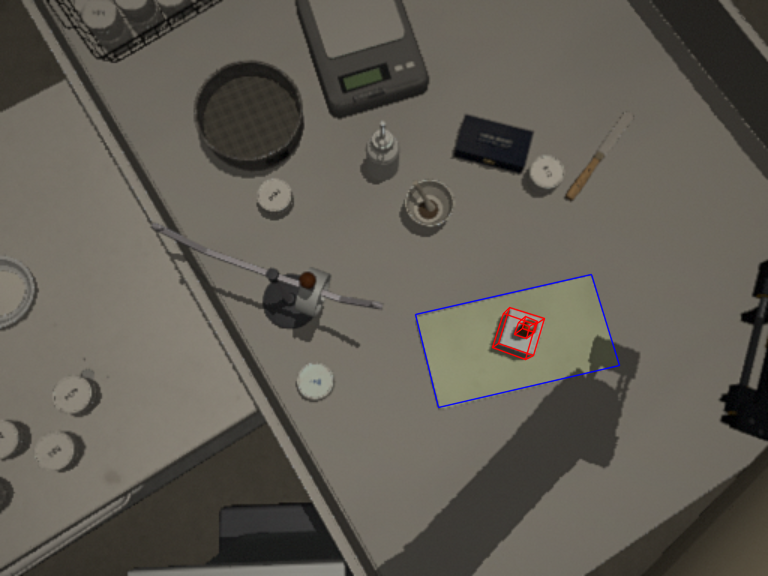

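The three views show the square cutter upright near the plate's middle, with the model outlines lying on it and on the plate. The ring cutter is still on its hook and the gripper is clear of everything.

```bash
python3 -c "
from bench import r
print(r.close_job())"
```

```text
the job is handed in; nothing more can be done
None
```

The square cutter is standing upright on the glass plate, let go, and the round ring cutter is still on its hook. I handed the job in at about 20 s of the 42 s allowed.

- **Taking it off:** I gripped the handle, raised the cutter until the bar was mid-bore, tilted it 35° and backed it out along the upturned end over the barb. The wrist force readings stayed around 2 N or less throughout, so nothing suggested it was being forced.
- **Setting it down:** I lowered it onto the plate in small steps to a light contact, about 7 N at most, then opened the fingers and backed away.
- **Last checks, all three cameras:** By my measurements the cutter stands within about 1 cm of the plate's middle. The robot is clear of everything.
- **Ring cutter:** It was found in the scene and top views within a few pixels of where it started.
- **Disagreements:** In one wrist picture the hook tip fell outside the frame and did not fit my stand estimate, so I ignored that point. The detection network gave the cutter fairly low scores (about 0.57–0.76) in the final pictures, but the boxes it drew agreed with what the pictures show.

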